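# Make up the carving kit and the drawing kit

## Robot

A 7-joint arm with a two-finger parallel gripper is mounted at the origin on a cart in front of the work surface, level with it; the furniture and walls round the work are solid. World frame = base frame: x ahead of the robot, y to its left, z up, the work surface at z = 0. Lengths are in m, angles in rad, forces in N, time in s.
With the tool pointing down it reaches from about 0.4 to 0.85 m from the base axis. Payload 10.4 kg.
Tool frame: the origin (TCP) lies at the very end of the fingers, on their centre line; the grasp point (between the pads) lies r.tcp_to_grasp behind it (r.tcp_to_grasp is the distance from the TCP to the grasp point, in m); z points along the fingers, y is the line along which they close (so a half turn about z gives the same grasp; the last joint's range is limited). The gripper opens to 87 mm and grips with 3 to 60 N. Pads are 19 mm wide; open, the fingers measure 117 mm over their backs; the gripper's body (75 mm by 190 mm) begins 51 mm behind the grasp point.
Start: joints at [1.181, 0.332, -0.065, 1.46, 0.022, 1.35, -0.088], TCP at [0.224, -0.583, 0.223] pointing down, gripper open.
Joint ranges: [-2.6, 2.6], [-0.5, 2.12], [-1.47, 1.34], [0.16, 2.42], [-1.27, 4.41], [0.06, 2.06], [-2.6, 2.6]. Speed limits (rad/s): [2.22, 2.22, 2.79, 2.79, 3.14, 3.14, 3.14].

## Interface

Orientations are given as a unit quaternion [x, y, z, w].
In Python, from bench import monitor, cams, ticket, r gives the robot as it stands.
- The arm moves only by the shell command python3 -m crank 'ROWS' [OPENING] [FORCE]. ROWS is a JSON object whose one key "steps" holds a list of rows, each a list of 2 entries, a list of its own where there are three numbers: the shift along the world's x, y, z in units of 25 mm (1.0 is 25 mm), then the turn, a rotation vector about the world's x, y, z in units of 5 degrees (1.0 is 5 degrees). In form: {"steps": [[[x, y, z], [ax, ay, az]], ...]}. A call has 1 to 10 rows; each row shifts and turns the commanded pose from where the row before left it; what a row does not reach is not made up. A row lasts 1/12 s, in which the tool goes at most 41.7 mm and 7.16 degrees, less where a joint would pass 70% of its speed; a pose out of reach is approached as far as the arm can. A call is refused whole if a number of a shift passes 1 or a number of a turn 1, either way. A call with a gripper value outside its range is refused whole. OPENING is the finger opening in mm, from 0 to 87, set as the call begins (- or left out, the last holds). The fingers move at their own pace and stop on an object; FORCE is the grip in N (left out, the last holds). Time passes only in rows, so rows that do not move let the fingers close. It gives the time, the measured TCP pose, the force, the opening and the grip force at its end, in the units of the state.
- monitor.read_state(): the state, without advancing time (a new reading comes with each control period).
- cams.camera(name): name is "scene" or "top"; returns a dict with "pixels" (400x640x3 uint8, blue, green, red), "z_map" (400x640 float32, m along the optical axis (not along the pixel's ray), 0 where there is no reading), "vfov" (degrees; the focal length in pixels is half the picture's height over the tangent of half this angle, whatever the lens; pixels are square), "cx", "cy" (the principal point, pixels), "k1" (the pictures are not rectified: a ray, as slopes to the right and down, at radius r is drawn at 1 + k1 r^2 times it, then the intrinsics apply), "T" (4x4, takes a point from camera to world coordinates). Camera axes: x right, y up, looking along -z (the intrinsics and any distortion apply to the point x, -y, -z); pixel columns grow to the right and rows downward; lengths in m; the calibration is good to about 2 mm. A picture is of the moment at which its call begins.
- ticket.close_job(): hands the job in; it is judged then, once.
The state is a dict: "time": time; "joint_positions": joint angles; "joint_vel": joint speeds; "joint_torque": joint torques, N m; "ee_pos": TCP position; "eef_rot": TCP orientation; "ft_force": force on the tool from outside, world axes, zero at the start; "torque": the same for the moment, N m; "width": finger opening in m; "grip_force": force on a finger pad.
Only numpy, scipy, OpenCV 4.12 (cv2) and the standard library are available. Lean on these libraries where they do the work, as an engineer would, in place of code of your own. Each camera call takes 0.05 s, during which the arm holds its last target. There are 200 camera calls.

## Task

Make up two kits for the tooth-morphology class from the stock on the bench. The three-pocket tray is the carving kit: the molar model stands in its square pocket, the wax block lies in the middle pocket and the blade box in the largest pocket; the two-pocket tray is the drawing kit: the canine model stands in its square pocket and the pencil sharpener lies in its oblong pocket. Set each thing down flat on the floor of its pocket, the teeth upright on their feet, and do not push the glass dish between the trays out of its place.

Things in the scene. Friction and masses are not known exactly. Their poses are not given: they have to be found in the camera images.
- carving_tray: Grey tray, fixed, 102 (x) x 186 (y) x 8 mm, with three pockets in a row along y at x = 0, floors 3 mm above the underside (5 mm deep): square 44 x 44 mm at y = +59 mm; middle 68 (x) x 42 (y) mm at y = +4 mm; largest 78 (x) x 52 (y) mm at y = -55 mm. Origin: centre of its underside, z up. Turned up to 0.3 rad; on the left or the right.
- drawing_tray: Grey tray, fixed, 72 (x) x 112 (y) x 8 mm, with two pockets in a row along y at x = 0, floors 3 mm above the underside (5 mm deep): square 44 x 44 mm at y = +22 mm; oblong 48 (x) x 32 (y) mm at y = -28 mm. Origin: centre of its underside, z up. Turned up to 0.3 rad; on the other side from the three-pocket tray.
- molar: White practice tooth, the molar: broad crown with several cusps, 48 mm tall, standing on a square foot 24 x 24 x 9 mm; the tooth above the foot is at most about 22 (x) x 24 (y) mm wide. 22 g. Can be gripped across the tooth about 30 to 38 mm above the underside. Origin: centre of its underside, z up.
- canine: White practice tooth, the canine: slim, one pointed cusp, 58 mm tall, standing on a square foot 24 x 24 x 9 mm; the tooth above the foot is at most about 18 mm wide. 22 g. Can be gripped across the tooth about 30 to 38 mm above the underside. Origin: centre of its underside, z up.
- wax_block: Plain off-white rectangular carving block, 22 (x) x 46 (y) x 22 mm (z), lying flat, long side along its own y. 33 g. Grip across x. Origin: centre of its underside, z up.
- blades: Flat box of spare blades, grey with an orange top, 30 (x) x 56 (y) x 16 mm (z), long side along its own y. 30 g. Grip across x. Origin: centre of its underside, z up.
- pencil_sharpener: Small pale metal pencil sharpener, 15 (x) x 26 (y) x 14 mm (z; flanks 12 mm high), long side along its own y. 12 g. Grip across x. Origin: centre of its underside, z up.
- glass_dish: Round shallow glass dish with wax shavings, 91 mm across and 14 mm high, loose on the bench between the two trays; to be left where it is. Origin: centre of its underside, z up.
Mind the look-alikes: they are no part of the job. What is shaped like the wax_block but blue is not meant.

How it is judged:
At the end, for the whole second after the job is handed in: Each of the five things rests, released, in its own pocket: underside within 2.5 mm of the pocket floor, within 13 mm (teeth), 14 mm (block, blade box) or 17 x 12 mm (sharpener) of the pocket centre along the tray axes, upright within 0.12 rad; the dish within 30 mm of its start (x of molar in the frame of carving_tray between -0.013 and 0.013 m and y of molar in the frame of carving_tray between 0.046 and 0.072 m and z of each of molar, wax_block, blades in the frame of carving_tray below 0.0055 m and angle between each of molar, wax_block, blades, canine, pencil_sharpener's own z axis and vertical below 0.12 rad and linear speed of each of molar, wax_block, blades, canine, pencil_sharpener below 0.02 m/s and contact force between the fingers and molar below 0.1 N and x of wax_block in the frame of carving_tray between -0.014 and 0.014 m and y of wax_block in the frame of carving_tray between -0.01 and 0.018 m and contact force between the fingers and wax_block below 0.1 N and x of blades in the frame of carving_tray between -0.014 and 0.014 m and y of blades in the frame of carving_tray between -0.069 and -0.041 m and contact force between the fingers and blades below 0.1 N and x of canine in the frame of drawing_tray between -0.013 and 0.013 m and y of canine in the frame of drawing_tray between 0.009 and 0.035 m and z of each of canine, pencil_sharpener in the frame of drawing_tray below 0.0055 m and contact force between the fingers and canine below 0.1 N and x of pencil_sharpener in the frame of drawing_tray between -0.017 and 0.017 m and y of pencil_sharpener in the frame of drawing_tray between -0.04 and -0.016 m and contact force between the fingers and pencil_sharpener below 0.1 N and distance of glass_dish from where it was at the start of the episode below 0.03 m); the robot touches nothing.
It fails at once if the glass dish is pushed more than 30 mm from its place (distance of glass_dish from where it was at the start of the episode above 0.03 m).
It also fails if it takes over 118 s, if anything falls off the work surface, if the arm or the gripper's body presses on something with over 40 N, if the wrist force passes 120 N, or if a joint passes its speed limit or range.

## Working session

There is one attempt and no reset: what is moved stays moved. The work goes in short steps, Python scripts to look and compute and a shell command to move; the robot and the scene stay as the last step left them, time stands still between calls to the robot, and variables do not carry over. Pictures are saved under pics/ and viewed, at most 14 in all, crops included, and the job is handed in when it is done.

```bash
ls; mkdir -p pics; cat > h.py <<'E'
import numpy as np, cv2
from bench import monitor, cams, ticket, r
def world(c):
    h,w=c["z_map"].shape; f=h/2/np.tan(np.radians(c["vfov"])/2)
    v,u=np.mgrid[:h,:w].astype(float)
    xd=(u-c["cx"])/f; yd=(v-c["cy"])/f; x,y=xd.copy(),yd.copy()
    for _ in range(10):
        s=1+c["k1"]*(x*x+y*y); x,y=xd/s,yd/s
    z=c["z_map"]; P=np.stack([x*z,-y*z,-z,np.ones_like(z)],-1)@np.array(c["T"]).T
    P=P[...,:3]; P[z==0]=np.nan; return P
E
python3 - <<'E'
from h import *
for n in("top","scene"):
    c=cams.camera(n); np.savez(n+"0.npz",P=world(c),img=c["pixels"]); cv2.imwrite(f"pics/{n}0.png",c["pixels"])
    print(n,np.round(c["T"],3).tolist(),c["vfov"])
s=monitor.read_state(); print(s["time"],s["ee_pos"],s["eef_rot"],s["width"],r.tcp_to_grasp)
E
```

```text
pics
top [[-0.022, 0.994, -0.103, 0.386], [-1.0, -0.022, 0.002, 0.029], [0.0, 0.103, 0.995, 1.239], [0.0, 0.0, 0.0, 1.0]] 51.299851746889075
scene [[-0.416, 0.568, -0.71, -0.103], [-0.909, -0.272, 0.316, 0.318], [-0.014, 0.777, 0.629, 0.578], [0.0, 0.0, 0.0, 1.0]] 52.48579431916614
0.1 [ 0.22403728 -0.58311678  0.22186474] [ 9.83229648e-01  1.82370762e-01 -1.29359419e-04 -5.89369561e-04] 0.08702131012992938 0.0187
```

View pics/top0.png

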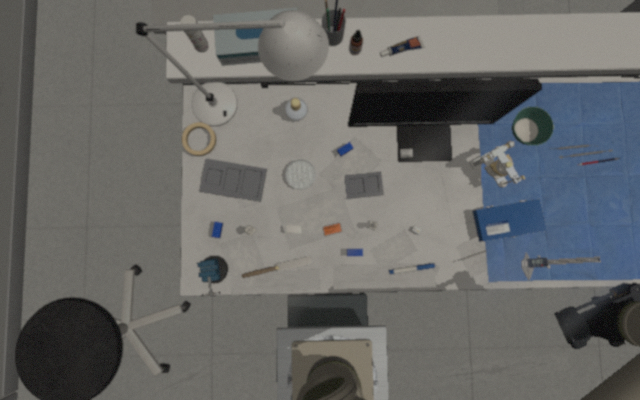

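View pics/scene0.png

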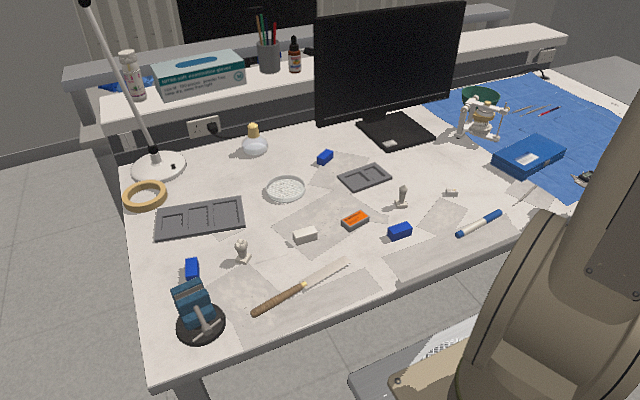

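The top view shows the carving tray at (233,181), the dish at (300,174) and the drawing tray at (364,186). In the row below are the molar (244,230), wax (292,229), blades (332,230), canine (367,225) and sharpener (416,230). The blue blocks are the look-alikes. Next I measure them from the depth clouds.

```bash
cat > m.py <<'E'
from h import *
import sys
def rect(p):
    (cx,cy),(w,h),a=cv2.minAreaRect((p*1000).astype(np.float32))
    a=np.radians(a)
    if w<h: w,h=h,w; a+=np.pi/2
    a=(a+np.pi/2)%np.pi-np.pi/2   # long axis direction from world x
    return [round(float(q),1) for q in(cx,cy,w,h)]+[round(float(a),3)]
B={n:np.load(n+"0.npz")for n in("top","scene")}
T=B["top"]["P"]
px=dict(carv=(233,181),draw=(364,186),dish=(300,174),molar=(244,230),wax=(292,229),blades=(332,230),canine=(367,225),sharp=(416,230))
for n,(u,v) in px.items():
    c=T[v,u]; R=.13 if n=="carv" else .08 if n=="draw" else .055 if n=="dish" else .042
    for k in B:
        P=B[k]["P"].reshape(-1,3); d=np.hypot(*(P[:,:2]-c[:2]).T)
        q=P[(d<R)]; z0=np.nanmedian(q[q[:,2]<.012][:,2]) if n not in("carv","draw") else 0
        q=q[(q[:,2]>z0+(.0045 if n in("carv","draw") else .006))&(q[:,2]<.08)]
        print(n,k,np.round(c*1000),"z0 %.4f"%z0,len(q),rect(q[:,:2]) if len(q)>4 else "", "mean",np.round(q.mean(0)*1000,1),"zmax",np.round(np.percentile(q[:,2],95)*1000,1) if len(q) else "")
E
python3 m.py
python3 - <<'E'
import cv2
a=cv2.imread("pics/scene0.png")[160:270,140:480]
cv2.imwrite("pics/crop0.png",cv2.resize(a,(800,259),interpolation=cv2.INTER_CUBIC))
E
```

```text
carv top [586. 283.   2.] z0 0.0000 1408 [591.8, 289.2, 251.0, 242.1, -0.728] mean [595.3 291.8   8.2] zmax 14.3
carv scene [586. 283.   2.] z0 0.0000 2124 [601.6, 289.3, 225.5, 207.9, 0.513] mean [595.6 294.8   8.6] zmax 17.2
draw top [ 562. -110.    4.] z0 0.0000 593 [561.3, -103.4, 145.0, 143.1, -0.662] mean [ 567.3 -106.6    7.6] zmax 11.6
draw scene [ 562. -110.    4.] z0 0.0000 715 [565.5, -108.0, 117.6, 75.9, -1.468] mean [ 563.8 -108.     8. ] zmax 10.5
dish top [602.  81.   4.] z0 0.0013 90 [602.6, 82.6, 89.1, 86.8, -0.023] mean [604.6  86.   12.5] zmax 16.9
dish scene [602.  81.   4.] z0 0.0011 267 [601.2, 78.3, 92.7, 90.4, -0.225] mean [600.4  78.5  12. ] zmax 16.4
molar top [436. 243.  45.] z0 0.0002 78 [427.6, 242.3, 67.1, 31.9, -1.03] mean [438.  231.5  33.8] zmax 48.0
molar scene [436. 243.  45.] z0 0.0004 261 [436.3, 231.1, 25.3, 23.2, -0.738] mean [433.2 230.8  29.2] zmax 47.4
wax top [437. 107.  23.] z0 -0.0002 124 [422.8, 104.7, 52.5, 46.2, -0.028] mean [438.2 103.4  21.1] zmax 25.4
wax scene [437. 107.  23.] z0 0.0006 315 [436.7, 101.4, 46.1, 24.8, 1.513] mean [432.8 102.7  19.2] zmax 23.9
blades top [432. -10.  16.] z0 -0.0001 201 [435.8, -5.0, 66.7, 57.2, -1.004] mean [436.5  -8.3  15.7] zmax 19.6
blades scene [432. -10.  16.] z0 0.0001 353 [434.4, -11.7, 56.7, 31.6, -1.358] mean [431.5  -8.9  15.4] zmax 18.3
canine top [ 445. -115.   -1.] z0 -0.0001 66 [435.7, -118.0, 73.0, 30.0, -0.891] mean [ 444.6 -126.8   29.3] zmax 55.3
canine scene [ 445. -115.   -1.] z0 0.0011 170 [442.9, -131.0, 26.1, 22.3, 1.092] mean [ 441.5 -129.    28.1] zmax 53.6
sharp top [ 427. -258.   10.] z0 -0.0001 49 [427.0, -248.5, 41.9, 24.9, -1.325] mean [ 428.5 -255.8   12.3] zmax 15.8
sharp scene [ 427. -258.   10.] z0 0.0014 70 [426.3, -258.7, 28.5, 16.1, 1.126] mean [ 425.2 -258.    12.3] zmax 14.7
```

View pics/crop0.png

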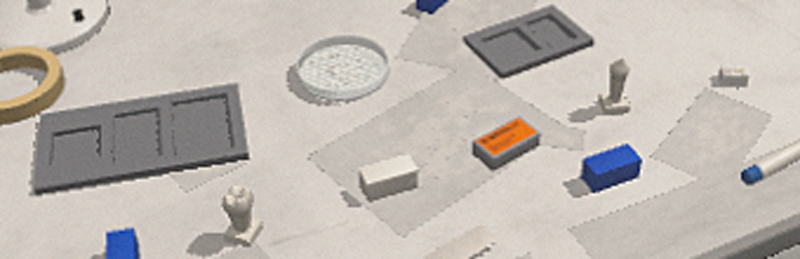

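The crop shows pockets growing from left to right in the carving tray, so its square pocket is on the +y side. The drawing tray's square pocket is on its left too. One refinement is left: tray poses, pockets and foot yaws.

```bash
cat > m2.py <<'E'
from h import *
from m import rect,B
from scipy.optimize import minimize
from scipy.spatial.transform import Rotation
for k in B:
    img=B[k]["img"].astype(int);P=B[k]["P"];g=img.mean(-1);sat=img.max(-1)-img.min(-1)
    for n,c,R,(lx,ly) in(("carv",(.592,.285),.14,(102,186)),("draw",(.564,-.108),.09,(72,112))):
        d=np.hypot(P[...,0]-c[0],P[...,1]-c[1])
        m=((d<R)&(sat<22)&(g<115)&(P[...,2]<.02)).astype(np.uint8)
        nl,l,st,ce=cv2.connectedComponentsWithStats(m); i=1+st[1:,4].argmax(); q=P[l==i]
        print(k,n,rect(q[:,:2]),len(q))
P=B["scene"]["P"].reshape(-1,3)
# foot yaw: fit of 24 mm square (points within z 1.5..9.5, cover by square)
for n,c in(("molar",(.436,.231)),("canine",(.4425,-.130))):
    d=np.hypot(P[:,0]-c[0],P[:,1]-c[1])
    q=P[(d<.022)&(P[:,2]>.004)&(P[:,2]<.0105)][:,:2]
    t=P[(d<.022)&(P[:,2]>.028)&(P[:,2]<.042)][:,:2]
    res=[]
    for a in np.radians(np.arange(0,90,3)):
        U=np.array([[np.cos(a),np.sin(a)],[-np.sin(a),np.cos(a)]]); s=q@U.T
        lo,hi=np.percentile(s,4,0),np.percentile(s,96,0); mid=(lo+hi)/2
        res.append((np.max(hi-lo),np.degrees(a),np.prod(hi-lo),*(mid@U)))
    res.sort(key=lambda x:x[2]); print(n,len(q),np.round(res[:4],4).tolist(),"crown",rect(t))
E
python3 m2.py | grep -v mean
```

```text
top carv [589.8, 285.7, 193.0, 103.3, 1.384] 2140
top draw [565.7, -107.5, 114.0, 71.9, -1.477] 886
scene carv [540.3, 292.0, 187.6, 8.4, 1.374] 285
scene draw [539.7, -94.2, 129.5, 62.6, 1.053] 157
molar 89 [[0.0224, 54.0, 0.0005, 0.4357, 0.2315], [0.0221, 51.0, 0.0005, 0.4359, 0.2313], [0.0227, 57.0, 0.0005, 0.4353, 0.2317], [0.0216, 48.0, 0.0005, 0.4358, 0.2309]] crown [432.7, 229.5, 23.5, 14.5, -1.374]
canine 72 [[0.0234, 63.0, 0.0005, 0.4434, -0.1312], [0.0232, 66.0, 0.0005, 0.4435, -0.1313], [0.0239, 60.0, 0.0005, 0.4431, -0.1308], [0.0233, 69.0, 0.0005, 0.4437, -0.1313]] crown [441.1, -127.5, 14.8, 7.6, 0.541]
```

```bash
python3 - <<'E'
import cv2
a=cv2.imread("pics/scene0.png")
b=[cv2.resize(a[y-35:y+35,x-50:x+50],(400,280),interpolation=cv2.INTER_CUBIC) for x,y in((242,250),(402,198))]
cv2.imwrite("pics/teeth.png",cv2.hconcat(b))
E
```

```text
(no output)
```

View pics/teeth.png

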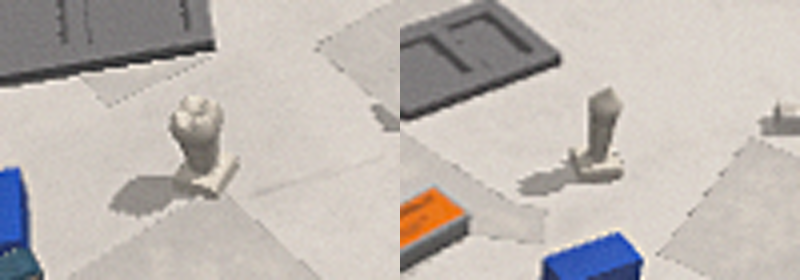

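Poses (mm):

| Item | Position | Yaw |
|---|---|---|
| carving tray | (590, 286) | -0.19 rad |
| drawing tray | (565.5, -108) | +0.097 rad |

I pick the sharpener first.

```bash
python3 -m crank '{"steps":[[[0.6,1,0],[0,0,0.87]],[[0.6,1,0],[0,0,0.87]],[[0.6,1,0],[0,0,0.87]],[[0.6,1,0],[0,0,0.87]],[[0.6,1,0],[0,0,0.87]],[[0.6,1,0],[0,0,0.87]],[[0.6,1,0],[0,0,0.87]],[[0.6,1,0],[0,0,0.87]],[[0.6,1,0],[0,0,0.87]],[[0.6,1,0],[0,0,0.87]]]}' 40 20
cat > s.py <<'E'
# print remaining move to target: x y (mm) z(mm) close-angle(deg)
from h import *; import sys
from scipy.spatial.transform import Rotation as R
s=monitor.read_state(); M=R.from_quat(s["eef_rot"]).as_matrix(); a=np.degrees(np.arctan2(M[1,1],M[0,1]))
t=np.array([float(v) for v in sys.argv[1:5]]); p=s["ee_pos"]*1000
da=(t[3]-a+180)%360-180
print("t %.1f pos"%s["time"],p.round(1),"ang %.1f"%a,"tilt",M[:2,2].round(3),"w %.1f"%(s["width"]*1e3),"gf %.1f"%s["grip_force"],"F",np.round(s["ft_force"],1),"j7 %.2f"%s["joint_positions"][6])
print("units dxyz",((t[:3]-p)/25).round(2),"turn %.2f"%(da/5))
E
python3 s.py 426 -258.5 60 -25.5
```

```text
time: 0.93
ee_pos: [0.3745, -0.332, 0.2224]
eef_rot: [0.845, 0.535, -0.0, -0.0]
ft_force: [-0.8, -0.7, -0.3]
width: 0.041
grip_force: 0.0
t 0.9 pos [ 374.5 -332.   222.4] ang -25.3 tilt [-0.  0.] w 41.0 gf 0.0 F [-0.8 -0.7 -0.3] j7 0.17
units dxyz [ 2.06  2.94 -6.49] turn -0.05
```

```bash
python3 -m crank '{"steps":[[[0.5,0.7,-0.9],[0,0,0]],[[0.5,0.7,-0.9],[0,0,0]],[[0.5,0.7,-0.9],[0,0,0]],[[0.56,0.84,-0.9],[0,0,0]],[[0,0,-0.9],[0,0,0]],[[0,0,-0.9],[0,0,0]],[[0,0,-0.9],[0,0,0]],[[0,0,0],[0,0,0]]]}' >/dev/null
python3 s.py 426 -258.5 6.5 -25.5
python3 - <<'E'
from h import *
c=cams.camera("scene"); a=c["pixels"][140:260,390:550]; cv2.imwrite("pics/s1.png",cv2.resize(a,(640,480)))
E
```

```text
t 1.6 pos [ 423.1 -258.4   61. ] ang -25.5 tilt [-0.006  0.004] w 39.6 gf 0.0 F [-0.9  1.2 -0.4] j7 -0.08
units dxyz [ 0.12 -0.   -2.18] turn -0.01
```

View pics/s1.png

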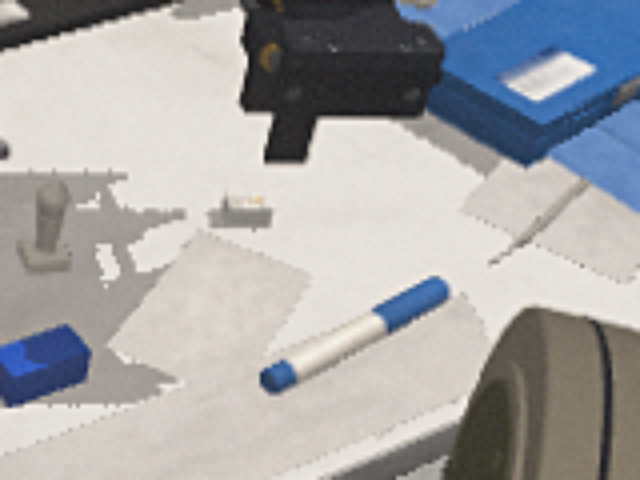

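The gripper hangs over the sharpener, which is at about (240,212) in the crop. Next I descend and close.

```bash
python3 -m crank '{"steps":[[[0.12,0,-0.7],[0,0,0]],[[0,0,-0.7],[0,0,0]],[[0,0,-0.5],[0,0,0]],[[0,0,-0.28],[0,0,0]],[[0,0,0],[0,0,0]]]}' >/dev/null; python3 s.py 426 -258.5 6.5 -25.5
python3 -m crank '{"steps":[[[0,0,0],[0,0,0]],[[0,0,0],[0,0,0]],[[0,0,0],[0,0,0]],[[0,0,0],[0,0,0]],[[0,0,0],[0,0,0]],[[0,0,0],[0,0,0]],[[0,0,0],[0,0,0]],[[0,0,0],[0,0,0]]]}' 5 15 >/dev/null;python3 s.py 426 -258.5 100 -25.5
```

```text
t 2.1 pos [ 428.5 -260.    10.5] ang -25.5 tilt [-0.001  0.   ] w 40.2 gf 0.0 F [-0.8 -0.2 -0.1] j7 -0.12
units dxyz [-0.1   0.06 -0.16] turn -0.00
t 2.7 pos [ 428.9 -260.1   11. ] ang -25.5 tilt [ 0.001 -0.   ] w 14.1 gf 15.0 F [-1.7  0.5  5.9] j7 -0.12
units dxyz [-0.12  0.07  3.56] turn -0.00
```

```bash
python3 -m crank '{"steps":[[[0,0,0],[0,0,0]],[[0,0,0],[0,0,0]],[[0,0,0],[0,0,0]],[[0,0,0],[0,0,0]]]}' 35 15 >/dev/null;python3 s.py 427 -259 6.5 -25.5
python3 -m crank '{"steps":[[[-0.06,0.03,-0.18],[0,0,0]],[[0,0,0],[0,0,0]],[[0,0,0],[0,0,0]]]}' >/dev/null;python3 s.py 427 -259 6.5 -25.5
```

```text
t 3.1 pos [ 428.5 -259.8   10.4] ang -25.5 tilt [-0.  0.] w 31.2 gf 0.0 F [-0.1 -0.   0.2] j7 -0.12
units dxyz [-0.06  0.03 -0.15] turn -0.00
t 3.3 pos [ 426.7 -259.     5.6] ang -25.5 tilt [-0.001  0.   ] w 34.7 gf 0.0 F [-0.1 -0.2  0.5] j7 -0.12
units dxyz [ 0.01 -0.    0.03] turn -0.00
```

```bash
python3 -m crank '{"steps":[[[0,0,0],[0,0,0]],[[0,0,0],[0,0,0]],[[0,0,0],[0,0,0]],[[0,0,0],[0,0,0]],[[0,0,0],[0,0,0]],[[0,0,0],[0,0,0]],[[0,0,0],[0,0,0]]]}' 5 20 >/dev/null;python3 s.py 426 -258.5 100 -25.5
python3 -m crank '{"steps":[[[0,0,0.4],[0,0,0]],[[0,0,0.8],[0,0,0]],[[0,0,0.8],[0,0,0]],[[0,0,0.8],[0,0,0]],[[0,0,0],[0,0,0]]]}' >/dev/null;python3 s.py 568 -136 70 -84.5
python3 - <<'E'
from h import *
c=cams.camera("scene"); a=c["pixels"][140:260,390:550]; cv2.imwrite("pics/s2.png",cv2.resize(a,(640,480)))
E
```

```text
t 3.9 pos [ 427.3 -259.2    6.2] ang -25.5 tilt [ 0. -0.] w 14.5 gf 20.0 F [-0.8 -0.1 -0.1] j7 -0.12
units dxyz [-0.05  0.03  3.75] turn -0.00
t 4.3 pos [ 429.3 -260.2   80.4] ang -25.5 tilt [ 0.005 -0.003] w 14.3 gf 20.0 F [ 1.6 -1.1  0.1] j7 -0.08
units dxyz [ 5.55  4.97 -0.42] turn -11.80
```

View pics/s2.png

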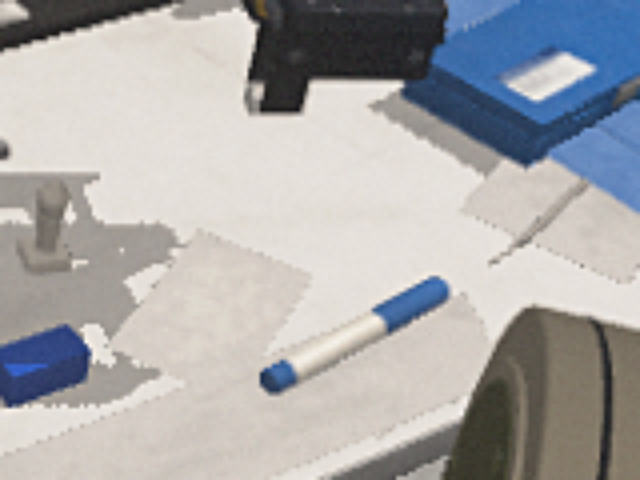

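The sharpener is held between the fingertips at (258,95). Now I carry it to the oblong pocket.

```bash
python3 -m crank '{"steps":[[[0.46,0.41,0],[0,0,-0.98]],[[0.46,0.41,0],[0,0,-0.98]],[[0.46,0.41,0],[0,0,-0.98]],[[0.46,0.41,0],[0,0,-0.98]],[[0.46,0.41,0],[0,0,-0.98]],[[0.46,0.41,0],[0,0,-0.98]],[[0.46,0.41,0],[0,0,-0.98]],[[0.46,0.41,0],[0,0,-0.98]],[[0.46,0.41,0],[0,0,-0.98]],[[0.46,0.41,0],[0,0,-0.98]]]}' >/dev/null
python3 -m crank '{"steps":[[[0.46,0.41,0],[0,0,-0.98]],[[0.46,0.41,-0.5],[0,0,-0.98]],[[0,0,-0.8],[0,0,0]],[[0,0,-0.7],[0,0,0]],[[0,0,0],[0,0,0]],[[0,0,0],[0,0,0]]]}' >/dev/null;python3 s.py 568 -136 10.5 -84.5
```

```text
t 5.7 pos [ 564.1 -135.9   25.1] ang -84.3 tilt [-0.003  0.001] w 14.7 gf 20.0 F [ 0.1 -0.9  0.3] j7 -1.44
units dxyz [ 0.16 -0.   -0.58] turn -0.05
```

```bash
python3 -m crank '{"steps":[[[0.16,0,-0.3],[0,0,0]],[[0,0,-0.2],[0,0,0]],[[0,0,-0.1],[0,0,0]],[[0,0,0],[0,0,0]],[[0,0,0],[0,0,0]]]}' >/dev/null;python3 s.py 568 -136 9.3 -84.5
```

```text
t 6.1 pos [ 569.2 -136.3   11.3] ang -84.3 tilt [ 0. -0.] w 14.6 gf 20.0 F [0.1 0.4 0.4] j7 -1.45
units dxyz [-0.05  0.01 -0.08] turn -0.04
```

```bash
python3 -m crank '{"steps":[[[0,0,-0.07],[0,0,0]],[[0,0,0],[0,0,0]],[[0,0,0],[0,0,0]]]}' >/dev/null;python3 s.py 568 -136 9.3 -84.5
python3 -m crank '{"steps":[[[0,0,0],[0,0,0]],[[0,0,0],[0,0,0]],[[0,0,0],[0,0,0]],[[0,0,0],[0,0,0]]]}' 30 >/dev/null
python3 -m crank '{"steps":[[[0,0,0.4],[0,0,0]],[[0,0,0.8],[0,0,0]],[[0,0,0.8],[0,0,0]],[[0,0,0.8],[0,0,0]],[[0,0,0.8],[0,0,0]],[[0,0,0],[0,0,0]]]}' >/dev/null;python3 s.py 443 -131 100 -116
```

```text
t 6.4 pos [ 569.2 -136.2    9.5] ang -84.3 tilt [ 0. -0.] w 15.0 gf 20.0 F [-0.1  0.1  0.4] j7 -1.45
units dxyz [-0.05  0.01 -0.01] turn -0.04
t 7.2 pos [ 571.6 -136.5  104.4] ang -84.3 tilt [ 0.006 -0.002] w 30.0 gf 0.0 F [0.8 0.2 0.8] j7 -1.41
units dxyz [-5.14  0.22 -0.18] turn -6.34
```

```bash
python3 -m crank '{"steps":[[[-0.73,0.03,0],[0,0,-0.9]],[[-0.73,0.03,0],[0,0,-0.9]],[[-0.73,0.03,0],[0,0,-0.9]],[[-0.73,0.03,0],[0,0,-0.9]],[[-0.73,0.03,0],[0,0,-0.9]],[[-0.73,0.03,0],[0,0,-0.9]],[[-0.73,0.03,0],[0,0,-0.9]],[[0,0,-0.4],[0,0,0]],[[0,0,0],[0,0,0]]]}' 50 >/dev/null;python3 s.py 443 -131 15 -116
python3 - <<'E'
from h import *
c=cams.camera("scene"); cv2.imwrite("pics/s3.png",cv2.resize(c["pixels"][120:270,300:500],(800,600)))
E
```

```text
t 8.0 pos [ 440.4 -130.9   88.5] ang -115.8 tilt [-0.001 -0.   ] w 50.2 gf 0.0 F [ 0.1 -1.1  0.1] j7 -1.86
units dxyz [ 0.1  -0.   -2.94] turn -0.05
```

View pics/s3.png

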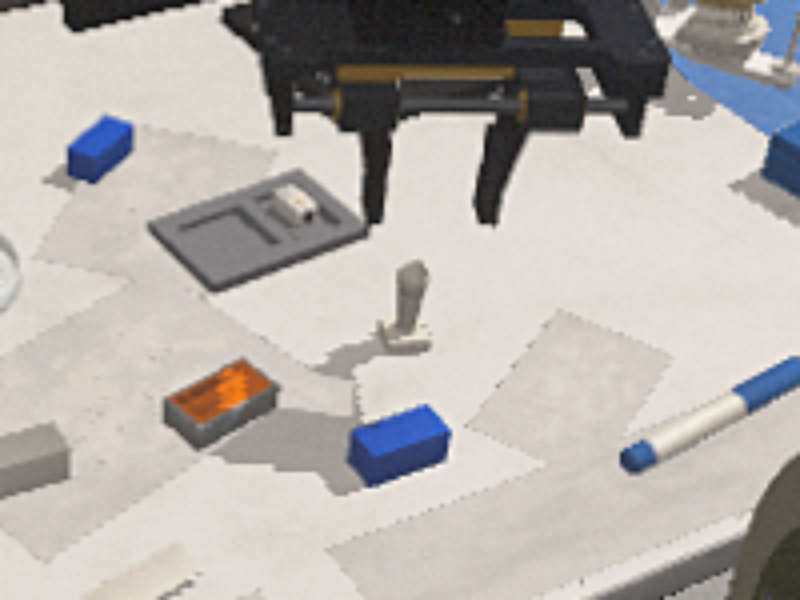

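The sharpener lies in its pocket at (295,205). The fingers straddle the canine at (408,300), so I descend and grip.

```bash
python3 -m crank '{"steps":[[[0.1,0,-0.8],[0,0,0]],[[0,0,-0.8],[0,0,0]],[[0,0,-0.8],[0,0,0]],[[0,0,-0.5],[0,0,0]],[[0,0,0],[0,0,0]],[[0,0,0],[0,0,0]]]}' >/dev/null;python3 s.py 443 -131 15 -116
python3 -m crank '{"steps":[[[0,0,0],[0,0,0]],[[0,0,0],[0,0,0]],[[0,0,0],[0,0,0]],[[0,0,0],[0,0,0]],[[0,0,0],[0,0,0]],[[0,0,0],[0,0,0]],[[0,0,0],[0,0,0]],[[0,0,0],[0,0,0]]]}' 3 15 >/dev/null;python3 s.py 443 -131 100 -116
python3 -m crank '{"steps":[[[0,0,0.3],[0,0,0]],[[0,0,0.7],[0,0,0]],[[0,0,0.8],[0,0,0]],[[0,0,0.8],[0,0,0]],[[0,0,0],[0,0,0]]]}' >/dev/null;python3 s.py 563 -86 80 -84.5
```

```text
t 8.5 pos [ 444.3 -130.6   16.7] ang -115.7 tilt [-0.001  0.001] w 49.9 gf 0.0 F [ 0.6 -0.3  1.2] j7 -1.90
units dxyz [-0.05 -0.02 -0.07] turn -0.06
t 9.2 pos [ 444.1 -130.9   17. ] ang -115.8 tilt [ 0. -0.] w 16.5 gf 14.9 F [0.7 0.8 2.5] j7 -1.90
units dxyz [-0.04 -0.    3.32] turn -0.04
t 9.6 pos [ 446.  -131.4   85.7] ang -115.8 tilt [ 0.005 -0.002] w 16.1 gf 15.0 F [ 0.4 -1.  -0.2] j7 -1.87
units dxyz [ 4.68  1.82 -0.23] turn 6.26
```

```bash
python3 -m crank '{"steps":[[[0.58,0.23,0],[0,0,0.78]],[[0.58,0.23,0],[0,0,0.78]],[[0.58,0.23,0],[0,0,0.78]],[[0.58,0.23,0],[0,0,0.78]],[[0.58,0.23,0],[0,0,0.78]],[[0.58,0.23,0],[0,0,0.78]],[[0.58,0.23,-0.4],[0,0,0.78]],[[0.58,0.23,-0.8],[0,0,0.78]],[[0,0,-0.4],[0,0,0]],[[0,0,0],[0,0,0]]]}' >/dev/null;python3 s.py 563 -86 20 -84.5
python3 -m crank '{"steps":[[[0,0,-0.3],[0,0,0]],[[0,0,0],[0,0,0]],[[0,0,0],[0,0,0]]]}' >/dev/null;python3 s.py 563 -86 20 -84.5
python3 - <<'E'
from h import *
c=cams.camera("scene"); cv2.imwrite("pics/s4.png",cv2.resize(c["pixels"][110:230,300:460],(800,600)))
E
```

```text
t 10.4 pos [558.1 -84.3  39. ] ang -84.6 tilt [-0.005  0.001] w 16.4 gf 15.0 F [-0.4 -0.5 -0.9] j7 -1.54
units dxyz [ 0.19 -0.07 -0.76] turn 0.02
t 10.7 pos [559.5 -85.5  34.6] ang -84.7 tilt [-0. -0.] w 16.0 gf 15.0 F [ 0.6 -0.3 -0. ] j7 -1.54
units dxyz [ 0.14 -0.02 -0.58] turn 0.03
```

View pics/s4.png

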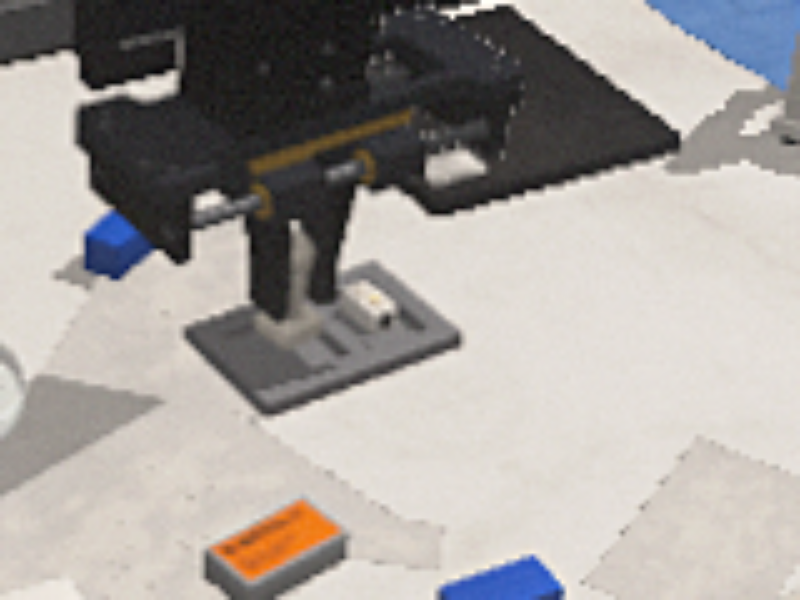

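The canine hangs upright over the square pocket (290,325). I lower it until the force or position shows contact.

```bash
python3 -m crank '{"steps":[[[0.14,-0.02,-0.25],[0,0,0]],[[0,0,-0.2],[0,0,0]],[[0,0,-0.1],[0,0,0]],[[0,0,0],[0,0,0]],[[0,0,0],[0,0,0]]]}' >/dev/null;python3 s.py 563 -86 20 -84.5
python3 -m crank '{"steps":[[[0,0,-0.06],[0,0,0]],[[0,0,0],[0,0,0]],[[0,0,0],[0,0,0]]]}' >/dev/null;python3 s.py 563 -86 19.5 -84.5
```

```text
t 11.1 pos [563.3 -85.4  20.3] ang -84.6 tilt [-0. -0.] w 16.5 gf 15.0 F [ 0.1  0.3 -1.2] j7 -1.54
units dxyz [-0.01 -0.02 -0.01] turn 0.02
t 11.4 pos [563.8 -85.4  19.9] ang -84.6 tilt [ 0.001 -0.   ] w 16.3 gf 14.7 F [-2.5 -0.7  8.8] j7 -1.55
units dxyz [-0.03 -0.02 -0.02] turn 0.02
```

```bash
python3 -m crank '{"steps":[[[0,0,0.02],[0,0,0]],[[0,0,0],[0,0,0]],[[0,0,0],[0,0,0]],[[0,0,0],[0,0,0]],[[0,0,0],[0,0,0]]]}' 40 >/dev/null;python3 s.py 563 -86 20 -84.5
python3 -m crank '{"steps":[[[0,0,0.4],[0,0,0]],[[0,0,0.8],[0,0,0]],[[0,0,0.8],[0,0,0]],[[0,0,0.8],[0,0,0]],[[0,0,0.8],[0,0,0]],[[0,0,0],[0,0,0]]]}' >/dev/null;python3 s.py 434.5 -11.5 90 12.2
```

```text
t 11.8 pos [563.3 -85.4  19.4] ang -84.6 tilt [-0. -0.] w 37.8 gf 0.0 F [0.8 0.6 0.8] j7 -1.55
units dxyz [-0.01 -0.02  0.02] turn 0.02
t 12.3 pos [565.7 -85.5 114.5] ang -84.6 tilt [ 0.006 -0.001] w 40.1 gf 0.0 F [ 0.6 -0.  -0.4] j7 -1.51
units dxyz [-5.25  2.96 -0.98] turn 19.36
```

```bash
python3 -m crank '{"steps":[[[-0.52,0.3,0],[0,0,0.97]],[[-0.52,0.3,0],[0,0,0.97]],[[-0.52,0.3,0],[0,0,0.97]],[[-0.52,0.3,0],[0,0,0.97]],[[-0.52,0.3,0],[0,0,0.97]],[[-0.52,0.3,0],[0,0,0.97]],[[-0.52,0.3,0],[0,0,0.97]],[[-0.52,0.3,0],[0,0,0.97]],[[-0.52,0.3,0],[0,0,0.97]],[[-0.52,0.3,0],[0,0,0.97]]]}' 55 >/dev/null
python3 -m crank '{"steps":[[[0,0,-0.2],[0,0,0.97]],[[0,0,-0.2],[0,0,0.97]],[[0,0,-0.2],[0,0,0.97]],[[0,0,-0.2],[0,0,0.97]],[[0,0,-0.2],[0,0,0.97]],[[0,0,-0.2],[0,0,0.97]],[[0,0,-0.2],[0,0,0.97]],[[0,0,-0.2],[0,0,0.97]],[[0,0,-0.2],[0,0,0.97]],[[0,0,-0.2],[0,0,0.97]]]}' >/dev/null
python3 s.py 434.5 -11.5 6.5 12.2
python3 - <<'E'
from h import *
c=cams.camera("scene"); cv2.imwrite("pics/s5.png",cv2.resize(c["pixels"][120:270,270:470],(800,600)))
E
```

```text
t 14.0 pos [433.4 -10.4  59.6] ang 12.7 tilt [ 0. -0.] w 54.8 gf 0.0 F [-0.1 -0.4 -0.9] j7 0.07
units dxyz [ 0.04 -0.04 -2.12] turn -0.09
```

View pics/s5.png

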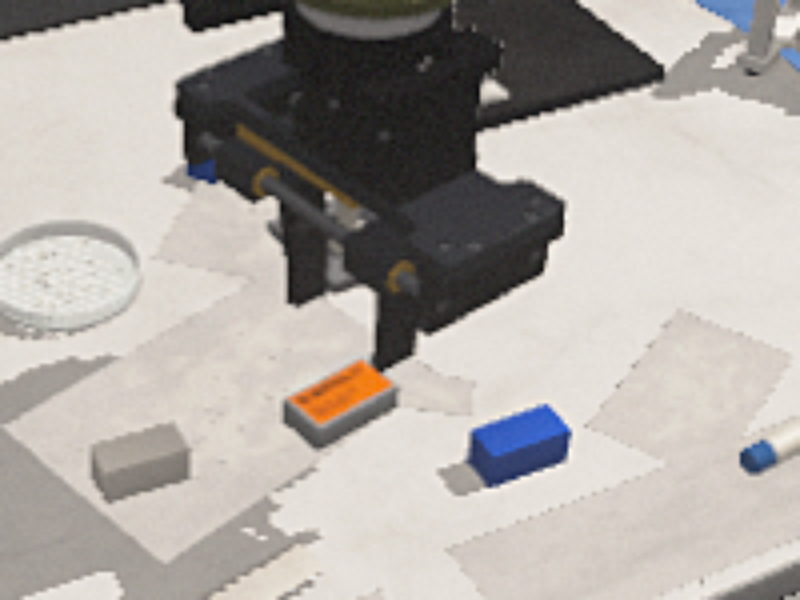

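The blade box, at (340,400), is below the fingers with clear room on both sides. Next I descend, grip and lift.

```bash
python3 -m crank '{"steps":[[[0.04,-0.04,-0.7],[0,0,0]],[[0,0,-0.7],[0,0,0]],[[0,0,-0.5],[0,0,0]],[[0,0,-0.2],[0,0,0]],[[0,0,0],[0,0,0]],[[0,0,0],[0,0,0]]]}' >/dev/null;python3 s.py 434.5 -11.5 6.5 12.2
python3 -m crank '{"steps":[[[0,0,-0.07],[0,0,0]],[[0,0,0],[0,0,0]],[[0,0,0],[0,0,0]],[[0,0,0],[0,0,0]],[[0,0,0],[0,0,0]],[[0,0,0],[0,0,0]],[[0,0,0],[0,0,0]],[[0,0,0],[0,0,0]]]}' 20 25 >/dev/null;python3 s.py 434.5 -11.5 6.5 12.2
```

```text
t 14.5 pos [434.6 -11.3   7.6] ang 12.4 tilt [0. 0.] w 55.1 gf 0.0 F [0.5 0.6 0.1] j7 0.00
units dxyz [-0.01 -0.01 -0.04] turn -0.04
t 15.2 pos [434.6 -11.5   5.6] ang 12.4 tilt [ 0. -0.] w 29.4 gf 25.0 F [-1.4 -0.3  4.2] j7 0.00
units dxyz [-0.   -0.    0.04] turn -0.04
```

```bash
python3 -m crank '{"steps":[[[0,0,0.3],[0,0,0]],[[0,0,0.7],[0,0,0]],[[0,0,0.9],[0,0,0]],[[0,0,0.9],[0,0,0]],[[0,0,0.5],[0,0,-0.98]],[[0.3,0.5,0],[0,0,-0.98]],[[0.3,0.5,0],[0,0,-0.98]],[[0.3,0.5,0],[0,0,-0.98]],[[0.3,0.5,0],[0,0,-0.98]],[[0.3,0.5,0],[0,0,-0.98]]]}' >/dev/null
python3 -m crank '{"steps":[[[0.3,0.5,0],[0,0,-0.98]],[[0.3,0.5,0],[0,0,-0.98]],[[0.3,0.5,0],[0,0,-0.98]],[[0.3,0.5,0],[0,0,-0.98]],[[0.3,0.5,0],[0,0,-0.98]],[[0.3,0.5,0],[0,0,-0.98]],[[0.3,0.5,0],[0,0,-0.98]],[[0.3,0.5,0],[0,0,-0.98]],[[0.3,0.5,0],[0,0,-0.98]],[[0.3,0.5,0],[0,0,-0.98]]]}' >/dev/null;python3 s.py 579.6 232 30 -100.9
```

```text
t 16.9 pos [547.  176.6  88. ] ang -66.2 tilt [-0.  0.] w 29.6 gf 25.0 F [ 0.1  0.1 -1.2] j7 -1.70
units dxyz [ 1.3   2.22 -2.32] turn -6.93
```

```bash
python3 -m crank '{"steps":[[[0.2,0.35,0],[0,0,-0.98]],[[0.2,0.35,0],[0,0,-0.98]],[[0.2,0.35,0],[0,0,-0.98]],[[0.2,0.35,0],[0,0,-0.98]],[[0.2,0.35,0],[0,0,-0.98]],[[0.2,0.35,-0.4],[0,0,-0.98]],[[0.1,0.1,-0.8],[0,0,-0.98]],[[0,0,-0.6],[0,0,0]],[[0,0,0],[0,0,0]],[[0,0,0],[0,0,0]]]}' >/dev/null
python3 s.py 579.6 232 12 -100.9
python3 - <<'E'
from h import *
c=cams.camera("scene"); cv2.imwrite("pics/s6.png",cv2.resize(c["pixels"][130:280,130:330],(800,600)))
E
```

```text
t 17.7 pos [578.8 230.8  42.5] ang -100.2 tilt [-0.002 -0.001] w 29.6 gf 25.0 F [ 0.4 -0.5  0.8] j7 -2.36
units dxyz [ 0.03  0.05 -1.22] turn -0.13
```

View pics/s6.png

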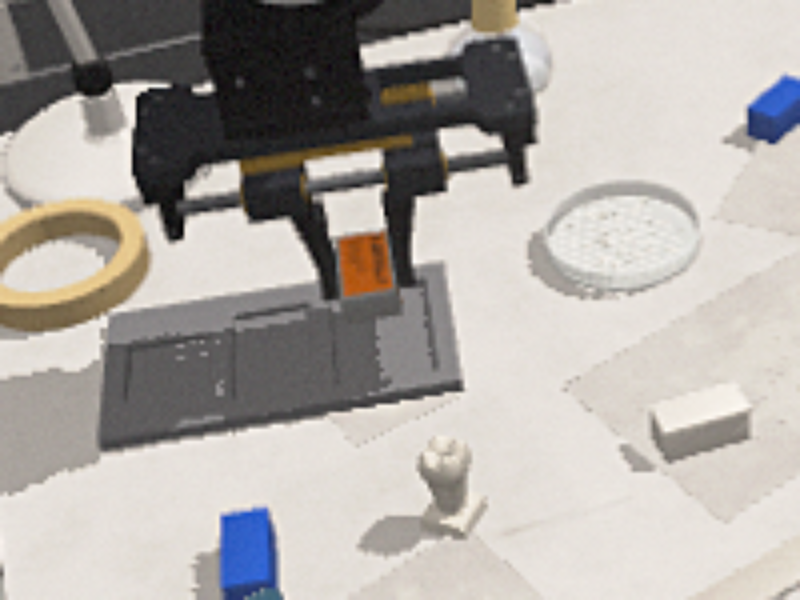

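The box hangs aligned over the largest pocket, and the dish is untouched at (622,235). I lower it.

```bash
python3 -m crank '{"steps":[[[0.03,0.05,-0.5],[0,0,-0.13]],[[0,0,-0.4],[0,0,0]],[[0,0,-0.3],[0,0,0]],[[0,0,0],[0,0,0]],[[0,0,0],[0,0,0]]]}' >/dev/null
python3 s.py 579.6 232 9 -100.9
python3 -m crank '{"steps":[[[0,0,-0.1],[0,0,0]],[[0,0,0],[0,0,0]],[[0,0,0],[0,0,0]]]}' >/dev/null
python3 s.py 579.6 232 9 -100.9
```

```text
t 18.1 pos [579.7 232.1  12.1] ang -100.9 tilt [-0.001 -0.001] w 29.5 gf 25.0 F [ 0.3  0.5 -0.5] j7 -2.38
units dxyz [-0.   -0.   -0.13] turn 0.01
t 18.4 pos [580.3 232.3  10.5] ang -100.9 tilt [0. 0.] w 29.6 gf 25.0 F [ 1.1 -0.1 -0.4] j7 -2.38
units dxyz [-0.03 -0.01 -0.06] turn 0.01
```

```bash
python3 -m crank '{"steps":[[[0,0,-0.05],[0,0,0]],[[0,0,0],[0,0,0]],[[0,0,0],[0,0,0]]]}' >/dev/null
python3 s.py 579.6 232 9 -100.9
python3 -m crank '{"steps":[[[0,0,0],[0,0,0]],[[0,0,0],[0,0,0]],[[0,0,0],[0,0,0]],[[0,0,0],[0,0,0]]]}' 42 >/dev/null
python3 -m crank '{"steps":[[[0,0,0.4],[0,0,0]],[[0,0,0.8],[0,0,0]],[[0,0,0.8],[0,0,0]],[[0,0,0.8],[0,0,0]],[[0,0,0.6],[0,0,0]],[[0,0,0],[0,0,0]]]}' >/dev/null;python3 s.py 436.5 101.5 80 -3.3
```

```text
t 18.6 pos [580.2 232.3   9.2] ang -100.9 tilt [ 0. -0.] w 29.6 gf 25.0 F [-0.   0.3 -0.9] j7 -2.38
units dxyz [-0.02 -0.01 -0.01] turn 0.01
t 19.5 pos [582.  233.3  98.6] ang -100.9 tilt [0.006 0.002] w 41.6 gf 0.0 F [ 0.8  0.2 -0.1] j7 -2.35
units dxyz [-5.82 -5.27 -0.74] turn 19.53
```

```bash
python3 -m crank '{"steps":[[[-0.29,-0.26,0],[0,0,0.98]],[[-0.29,-0.26,0],[0,0,0.98]],[[-0.29,-0.26,0],[0,0,0.98]],[[-0.29,-0.26,0],[0,0,0.98]],[[-0.29,-0.26,0],[0,0,0.98]],[[-0.29,-0.26,0],[0,0,0.98]],[[-0.29,-0.26,0],[0,0,0.98]],[[-0.29,-0.26,0],[0,0,0.98]],[[-0.29,-0.26,0],[0,0,0.98]],[[-0.29,-0.26,0],[0,0,0.98]]]}' 45 >/dev/null
python3 -m crank '{"steps":[[[-0.29,-0.26,0],[0,0,0.98]],[[-0.29,-0.26,0],[0,0,0.98]],[[-0.29,-0.26,0],[0,0,0.98]],[[-0.29,-0.26,0],[0,0,0.98]],[[-0.29,-0.26,0],[0,0,0.98]],[[-0.29,-0.26,0],[0,0,0.98]],[[-0.29,-0.26,0],[0,0,0.98]],[[-0.29,-0.26,-0.3],[0,0,0.98]],[[-0.29,-0.26,-0.5],[0,0,0.98]],[[-0.29,-0.26,-0.5],[0,0,0.93]]]}' >/dev/null
python3 -m crank '{"steps":[[[0,0,0],[0,0,0]],[[0,0,0],[0,0,0]]]}' >/dev/null
python3 s.py 436.5 101.5 8 -3.3
```

```text
t 21.3 pos [434.8 102.1  61.5] ang -3.4 tilt [-0.001 -0.   ] w 45.0 gf 0.0 F [0.3 0.2 0.4] j7 -0.49
units dxyz [ 0.07 -0.02 -2.14] turn 0.01
```

```bash
python3 -m crank '{"steps":[[[0.07,-0.02,-0.7],[0,0,0]],[[0,0,-0.7],[0,0,0]],[[0,0,-0.5],[0,0,0]],[[0,0,-0.24],[0,0,0]],[[0,0,0],[0,0,0]],[[0,0,0],[0,0,0]]]}' >/dev/null;python3 s.py 436.5 101.5 8 -3.3
python3 -m crank '{"steps":[[[0,0,0],[0,0,0]],[[0,0,0],[0,0,0]],[[0,0,0],[0,0,0]],[[0,0,0],[0,0,0]],[[0,0,0],[0,0,0]],[[0,0,0],[0,0,0]],[[0,0,0],[0,0,0]],[[0,0,0],[0,0,0]]]}' 12 25 >/dev/null;python3 s.py 436.5 101.5 6.5 -3.3
```

```text
t 21.8 pos [437.5 102.4   8.7] ang -3.2 tilt [0.001 0.   ] w 45.3 gf 0.0 F [-0.2 -0.4  0.3] j7 -0.56
units dxyz [-0.04 -0.03 -0.03] turn -0.01
t 22.5 pos [437.1 101.8   8.4] ang -3.2 tilt [ 0. -0.] w 21.5 gf 25.0 F [-0.9 -0.7  6.5] j7 -0.56
units dxyz [-0.03 -0.01 -0.08] turn -0.02
```

```bash
python3 -m crank '{"steps":[[[0,0,0.3],[0,0,0]],[[0,0,0.7],[0,0,0]],[[0,0,0.9],[0,0,0]],[[0,0,0.9],[0,0,0]],[[0,0,0.5],[0,0,-0.98]],[[0.33,0.4,0],[0,0,-0.98]],[[0.33,0.4,0],[0,0,-0.98]],[[0.33,0.4,0],[0,0,-0.98]],[[0.33,0.4,0],[0,0,-0.98]],[[0.33,0.4,0],[0,0,-0.98]]]}' >/dev/null
python3 -m crank '{"steps":[[[0.33,0.4,0],[0,0,-0.98]],[[0.33,0.4,0],[0,0,-0.98]],[[0.33,0.4,0],[0,0,-0.98]],[[0.33,0.4,0],[0,0,-0.98]],[[0.33,0.4,0],[0,0,-0.98]],[[0.33,0.4,0],[0,0,-0.98]],[[0.33,0.4,0],[0,0,-0.98]],[[0.33,0.4,0],[0,0,-0.98]],[[0.33,0.4,0],[0,0,-0.98]],[[0.33,0.4,0],[0,0,-0.98]]]}' >/dev/null;python3 s.py 591 290 40 -100.9
```

```text
t 24.1 pos [560.8 252.3  90.8] ang -81.8 tilt [-0.001  0.   ] w 21.8 gf 25.0 F [ 0.5 -0.  -0.5] j7 -2.09
units dxyz [ 1.21  1.51 -2.03] turn -3.82
```

```bash
python3 -m crank '{"steps":[[[0.3,0.37,0],[0,0,-0.95]],[[0.3,0.37,0],[0,0,-0.95]],[[0.3,0.37,0],[0,0,-0.95]],[[0.3,0.37,-0.3],[0,0,-0.95]],[[0,0,-0.8],[0,0,0]],[[0,0,-0.8],[0,0,0]],[[0,0,0],[0,0,0]],[[0,0,0],[0,0,0]]]}' >/dev/null
python3 s.py 591 290 12 -100.9
python3 - <<'E'
from h import *
c=cams.camera("scene"); cv2.imwrite("pics/s7.png",cv2.resize(c["pixels"][130:280,130:330],(800,600)))
E
```

```text
t 24.8 pos [589.8 288.4  42.5] ang -100.6 tilt [-0.002 -0.001] w 21.8 gf 25.0 F [ 0.5 -0.  -0.3] j7 -2.44
units dxyz [ 0.05  0.06 -1.22] turn -0.07
```

View pics/s7.png

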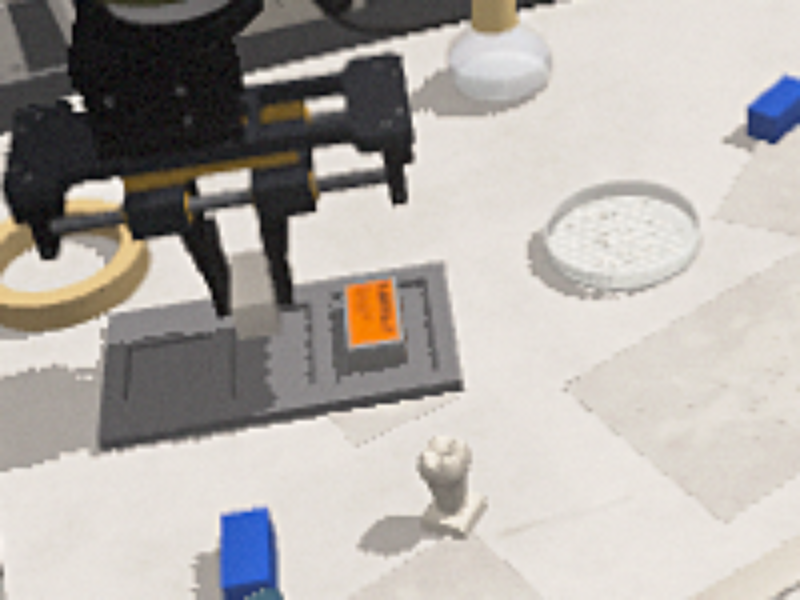

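The blade box sits in its pocket (373,320). The wax hangs over the middle pocket, so I lower it.

```bash
python3 -m crank '{"steps":[[[0.05,0.06,-0.5],[0,0,-0.07]],[[0,0,-0.4],[0,0,0]],[[0,0,-0.25],[0,0,0]],[[0,0,0],[0,0,0]],[[0,0,0],[0,0,0]]]}' >/dev/null
python3 s.py 591 290 11.5 -100.9
python3 -m crank '{"steps":[[[0,0,-0.06],[0,0,0]],[[0,0,0],[0,0,0]],[[0,0,0],[0,0,0]]]}' >/dev/null
python3 s.py 591 290 11.5 -100.9
```

```text
t 25.3 pos [591.5 290.1  13.8] ang -100.9 tilt [-0.001 -0.   ] w 21.8 gf 25.0 F [0.4 0.1 0.1] j7 -2.46
units dxyz [-0.02 -0.01 -0.09] turn 0.01
t 25.5 pos [592.1 290.4  13.2] ang -100.9 tilt [0. 0.] w 22.0 gf 25.0 F [ 0.2  0.8 -0.4] j7 -2.46
units dxyz [-0.05 -0.01 -0.07] turn 0.01
```

```bash
python3 -m crank '{"steps":[[[0,0,-0.07],[0,0,0]],[[0,0,0],[0,0,0]],[[0,0,0],[0,0,0]]]}' >/dev/null
python3 s.py 591 290 11.3 -100.9
python3 -m crank '{"steps":[[[0,0,0],[0,0,0]],[[0,0,0],[0,0,0]],[[0,0,0],[0,0,0]],[[0,0,0],[0,0,0]]]}' 34 >/dev/null
python3 -m crank '{"steps":[[[0,0,0.4],[0,0,0]],[[0,0,0.8],[0,0,0]],[[0,0,0.8],[0,0,0]],[[0,0,0.8],[0,0,0]],[[0,0,0.6],[0,0,0]],[[0,0,0],[0,0,0]]]}' >/dev/null;python3 s.py 435.5 231 90 -38
```

```text
t 25.8 pos [592.4 290.5  11.6] ang -100.9 tilt [0.001 0.   ] w 21.6 gf 25.0 F [ 1.6 -0.2  1.6] j7 -2.46
units dxyz [-0.06 -0.02 -0.01] turn 0.01
t 26.6 pos [593.7 291.5 100.7] ang -100.9 tilt [0.005 0.003] w 33.7 gf 0.0 F [1.1 1.2 0.5] j7 -2.43
units dxyz [-6.33 -2.42 -0.43] turn 12.59
```

```bash
python3 -m crank '{"steps":[[[-0.49,-0.19,0],[0,0,0.97]],[[-0.49,-0.19,0],[0,0,0.97]],[[-0.49,-0.19,0],[0,0,0.97]],[[-0.49,-0.19,0],[0,0,0.97]],[[-0.49,-0.19,0],[0,0,0.97]],[[-0.49,-0.19,0],[0,0,0.97]],[[-0.49,-0.19,0],[0,0,0.97]],[[-0.49,-0.19,0],[0,0,0.97]],[[-0.49,-0.19,0],[0,0,0.97]],[[-0.49,-0.19,0],[0,0,0.97]]]}' 55 >/dev/null
python3 -m crank '{"steps":[[[-0.49,-0.19,0],[0,0,0.97]],[[-0.49,-0.19,0],[0,0,0.97]],[[-0.46,-0.14,0],[0,0,0.95]],[[0,0,-0.6],[0,0,0]],[[0,0,0],[0,0,0]],[[0,0,0],[0,0,0]]]}' >/dev/null
python3 s.py 435.5 231 16 -38
python3 - <<'E'
from h import *
c=cams.camera("scene"); cv2.imwrite("pics/s8.png",cv2.resize(c["pixels"][150:300,140:340],(800,600)))
E
```

```text
t 27.9 pos [433.  229.4  80.8] ang -38.0 tilt [-0.001 -0.001] w 54.9 gf 0.0 F [0.8 1.2 0.6] j7 -1.38
units dxyz [ 0.1   0.06 -2.59] turn 0.00
```

View pics/s8.png

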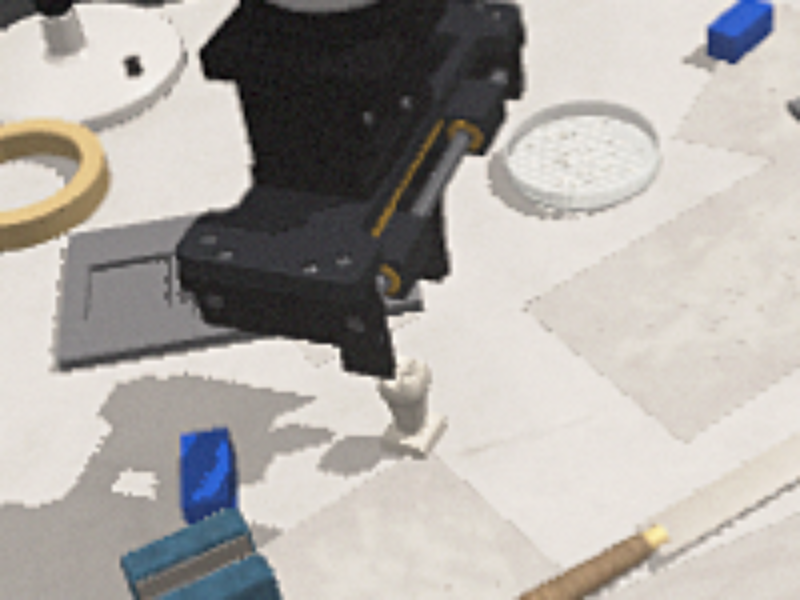

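The fingers are round the molar (410,400), held above it, and nothing is in the way. Next I descend and grip.

```bash
python3 -m crank '{"steps":[[[0.1,0.06,-0.7],[0,0,0]],[[0,0,-0.7],[0,0,0]],[[0,0,-0.7],[0,0,0]],[[0,0,-0.4],[0,0,0]],[[0,0,0],[0,0,0]],[[0,0,0],[0,0,0]]]}' >/dev/null;python3 s.py 435.5 231 16 -38
python3 -m crank '{"steps":[[[0,0,-0.05],[0,0,0]],[[0,0,0],[0,0,0]],[[0,0,0],[0,0,0]],[[0,0,0],[0,0,0]],[[0,0,0],[0,0,0]],[[0,0,0],[0,0,0]],[[0,0,0],[0,0,0]],[[0,0,0],[0,0,0]]]}' 3 15 >/dev/null;python3 s.py 435.5 231 16 -38
python3 -m crank '{"steps":[[[0,0,0.3],[0,0,0]],[[0,0,0.7],[0,0,0]],[[0,0,0.8],[0,0,0]],[[0,0,0.8],[0,0,0]],[[0,0,0],[0,0,0]]]}' >/dev/null;python3 s.py 601 344 80 -90
```

```text
t 28.5 pos [436.  231.6  18.9] ang -38.0 tilt [-0.  0.] w 54.9 gf 0.0 F [-0.1 -0.3  1. ] j7 -1.45
units dxyz [-0.02 -0.02 -0.12] turn -0.00
t 29.2 pos [436.1 231.3  17.5] ang -38.0 tilt [0. 0.] w 22.1 gf 14.9 F [-0.5  0.3  1.9] j7 -1.45
units dxyz [-0.03 -0.01 -0.06] turn -0.00
t 29.6 pos [437.6 232.6  86.2] ang -38.0 tilt [0.005 0.002] w 22.3 gf 15.0 F [0.8 0.1 0.1] j7 -1.38
units dxyz [ 6.54  4.46 -0.25] turn -10.41
```

```bash
python3 -m crank '{"steps":[[[0.6,0.4,0],[0,0,-0.95]],[[0.6,0.4,0],[0,0,-0.95]],[[0.6,0.4,0],[0,0,-0.95]],[[0.6,0.4,0],[0,0,-0.95]],[[0.6,0.4,0],[0,0,-0.95]],[[0.6,0.4,0],[0,0,-0.95]],[[0.6,0.4,0],[0,0,-0.95]],[[0.6,0.4,0],[0,0,-0.95]],[[0.6,0.4,0],[0,0,-0.95]],[[0.6,0.4,0],[0,0,-0.95]]]}' >/dev/null
python3 -m crank '{"steps":[[[0.54,0.46,-0.4],[0,0,-0.91]],[[0,0,-0.8],[0,0,0]],[[0,0,-0.8],[0,0,0]],[[0,0,0],[0,0,0]],[[0,0,0],[0,0,0]]]}' >/dev/null
python3 s.py 601 344 20.5 -90
python3 - <<'E'
from h import *
c=cams.camera("scene"); cv2.imwrite("pics/s9.png",cv2.resize(c["pixels"][130:280,130:330],(800,600)))
E
```

```text
t 30.8 pos [598.5 342.3  31.2] ang -90.0 tilt [-0.003 -0.001] w 22.3 gf 15.0 F [ 1.  -0.2  0.6] j7 -2.34
units dxyz [ 0.1   0.07 -0.43] turn 0.00
```

View pics/s9.png

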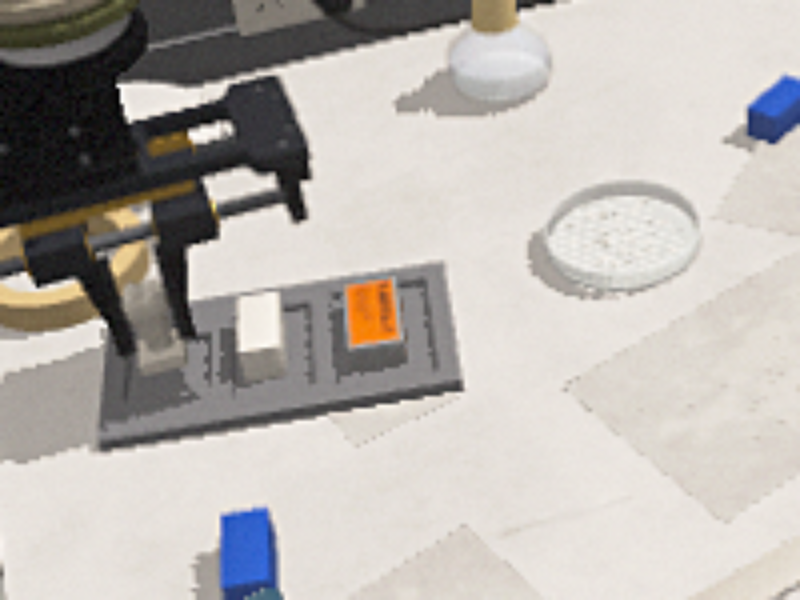

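The molar hangs over the square pocket, and the wax (258,335) and blades (373,320) are in theirs. I lower the molar to contact.

```bash
python3 -m crank '{"steps":[[[0.06,0.04,-0.2],[0,0,0]],[[0,0,-0.15],[0,0,0]],[[0,0,0],[0,0,0]],[[0,0,0],[0,0,0]],[[0,0,0],[0,0,0]]]}' >/dev/null
python3 s.py 601 344 20.5 -90
python3 -m crank '{"steps":[[[0,0,-0.06],[0,0,0]],[[0,0,0],[0,0,0]],[[0,0,0],[0,0,0]]]}' >/dev/null
python3 s.py 601 344 20.5 -90
```

```text
t 31.3 pos [601.  343.9  24. ] ang -90.0 tilt [0. 0.] w 22.3 gf 15.0 F [0.4 0.9 0.7] j7 -2.34
units dxyz [-0.    0.   -0.14] turn 0.01
t 31.6 pos [600.9 343.8  22.1] ang -90.0 tilt [-0. -0.] w 22.6 gf 15.0 F [-0.   0.4  0.8] j7 -2.34
units dxyz [ 0.    0.01 -0.06] turn 0.01
```

```bash
python3 -m crank '{"steps":[[[0,0,-0.07],[0,0,0]],[[0,0,0],[0,0,0]],[[0,0,0],[0,0,0]]]}' >/dev/null
python3 s.py 601 344 20.5 -90
python3 -m crank '{"steps":[[[0,0,0],[0,0,0]],[[0,0,0],[0,0,0]],[[0,0,0],[0,0,0]],[[0,0,0],[0,0,0]],[[0,0,0],[0,0,0]]]}' 45 >/dev/null
python3 -m crank '{"steps":[[[0,0,0.4],[0,0,0]],[[0,0,0.8],[0,0,0]],[[0,0,0.8],[0,0,0]],[[0,0,0.8],[0,0,0]],[[0,0,0.8],[0,0,0]],[[-0.8,0,0.3],[0,0,0]],[[-0.9,-0.3,0],[0,0,0]],[[-0.9,-0.3,0],[0,0,0]],[[-0.9,-0.3,0],[0,0,0]],[[-0.9,-0.3,0],[0,0,0]]]}' >/dev/null
python3 -m crank '{"steps":[[[-0.8,-0.3,0],[0,0,0]],[[-0.8,-0.3,0],[0,0,0]],[[0,0,0],[0,0,0]],[[0,0,0],[0,0,0]]]}' >/dev/null
python3 s.py 601 344 20.5 -90
cat > chk.py <<'E'
from h import *
from m import rect
def loc(p,c,yaw):
    d=np.array(p)-c; return round(d[0]*np.cos(yaw)+d[1]*np.sin(yaw),1),round(-d[0]*np.sin(yaw)+d[1]*np.cos(yaw),1)
c=cams.camera("scene"); img=c["pixels"]; Q=world(c); P=Q.reshape(-1,3)
cv2.imwrite("pics/fin.png",cv2.resize(img[130:250,140:440],(800,320),interpolation=cv2.INTER_CUBIC))
for n,t,z0 in(("molar",(601,344),.013),("wax",(591,290),.012),("blades",(580,232),.0115),("canine",(563,-86),.013),("sharp",(568,-136),.011)):
    d=np.hypot(P[:,0]*1e3-t[0],P[:,1]*1e3-t[1]); q=P[(d<30)&(P[:,2]>z0)&(P[:,2]<.08)]
    r_=rect(q[:,:2]); tr=((590,286),-.19) if t[1]>0 else((565.5,-108),.097)
    print(n,r_,"local",loc(r_[:2],*tr),"z med/max",np.round(np.percentile(q[:,2]*1e3,[60,97]),1))
d=np.hypot(P[:,0]-.602,P[:,1]-.08); q=P[(d<.06)&(P[:,2]>.007)]; print("dish",rect(q[:,:2]))
E
python3 chk.py|grep -v mean
```

```text
t 31.8 pos [601.1 343.9  20.6] ang -90.0 tilt [0. 0.] w 22.3 gf 14.8 F [-0.5 -1.   2. ] j7 -2.34
units dxyz [-0.  0. -0.] turn 0.01
t 33.4 pos [450.8 298.8 118.9] ang -90.0 tilt [ 0.002 -0.   ] w 45.1 gf 0.0 F [ 1.9  0.2 -0.5] j7 -2.36
units dxyz [ 6.01  1.81 -3.94] turn 0.00
molar [599.5, 343.9, 17.2, 16.3, 1.376] local (np.float64(-1.6), np.float64(58.7)) z med/max [42.1 50.4]
wax [593.5, 288.5, 48.9, 20.1, -0.191] local (np.float64(3.0), np.float64(3.1)) z med/max [25.5 27.3]
blades [580.7, 230.7, 55.4, 30.6, -0.194] local (np.float64(1.3), np.float64(-56.1)) z med/max [20.  21.6]
canine [561.8, -84.8, 23.3, 15.4, 1.334] local (np.float64(-1.4), np.float64(23.4)) z med/max [43.9 59.4]
sharp [578.4, -140.9, 41.7, 34.5, 0.351] local (np.float64(9.7), np.float64(-34.0)) z med/max [16.5 17.8]
dish [600.9, 78.2, 91.4, 89.9, -0.833]
```

View pics/fin.png

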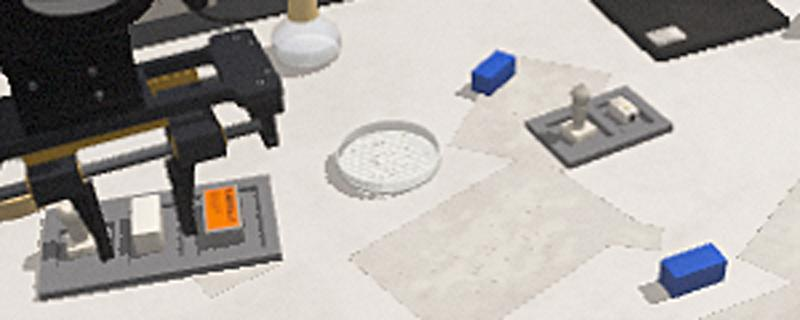

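The last picture shows four of the things seated and the dish unmoved, but the molar is partly hidden behind a finger. I'm out of picture views, so I clear the arm and check the molar from depth.

```bash
python3 -m crank '{"steps":[[[0,-1,0.5],[0,0,0]],[[0,-1,0.5],[0,0,0]],[[0,-1,0.5],[0,0,0]],[[0,-1,0.5],[0,0,0]],[[0,-1,0.5],[0,0,0]],[[0,-1,0.5],[0,0,0]],[[0,-1,0],[0,0,0]],[[0,-1,0],[0,0,0]],[[0,-1,0],[0,0,0]],[[0,-1,0],[0,0,0]]]}' >/dev/null
python3 -m crank '{"steps":[[[0,-1,0],[0,0,0]],[[0,-1,0],[0,0,0]],[[0,-1,0],[0,0,0]],[[0,-1,0],[0,0,0]],[[0,-1,0],[0,0,0]],[[0,-1,0],[0,0,0]],[[0,0,0],[0,0,0]]]}' >/dev/null
cat >> chk.py <<'E'
print("slices")
for cam in("scene","top"):
  P=world(cams.camera(cam)).reshape(-1,3)*1e3
  for n,t,h in(("molar",(601,344),51),("canine",(563,-86),61)):
    d=np.hypot(P[:,0]-t[0],P[:,1]-t[1])
    for a,b in((10,14),(16,28),(28,38),(38,46),(46,54),(54,65)):
        q=P[(d<25)&(P[:,2]>a)&(P[:,2]<b)]
        if len(q)>3: print(cam,n,a,b,len(q),np.percentile(q,[5,95],0)[:,:2].round().tolist())
E
python3 chk.py | grep -v mean; python3 s.py 0 0 0 0
```

```text
molar [600.5, 341.8, 23.5, 20.3, -1.174] local (np.float64(-0.2), np.float64(56.8)) z med/max [46.1 51.4]
wax [592.3, 288.1, 49.4, 19.7, -0.214] local (np.float64(1.9), np.float64(2.5)) z med/max [25.5 27.2]
blades [580.9, 230.6, 57.6, 30.3, -0.196] local (np.float64(1.5), np.float64(-56.1)) z med/max [20.  21.3]
canine [560.5, -87.0, 20.9, 14.8, 1.36] local (np.float64(-2.9), np.float64(21.4)) z med/max [43.4 58.8]
sharp [571.4, -134.6, 46.1, 33.3, 1.549] local (np.float64(3.3), np.float64(-27.0)) z med/max [16.3 18.7]
dish [600.6, 78.6, 92.6, 89.9, -0.406]
slices
scene molar 10 14 56 [[591.0, 331.0], [610.0, 353.0]]
scene molar 16 28 26 [[595.0, 334.0], [601.0, 347.0]]
scene molar 28 38 22 [[593.0, 335.0], [597.0, 349.0]]
scene molar 38 46 39 [[591.0, 331.0], [600.0, 351.0]]
scene molar 46 54 60 [[593.0, 333.0], [608.0, 349.0]]
scene canine 10 14 48 [[551.0, -98.0], [571.0, -75.0]]
scene canine 16 28 20 [[558.0, -90.0], [565.0, -83.0]]
scene canine 28 38 16 [[556.0, -90.0], [563.0, -81.0]]
scene canine 38 46 15 [[556.0, -89.0], [566.0, -81.0]]
scene canine 46 54 20 [[555.0, -90.0], [566.0, -80.0]]
scene canine 54 65 18 [[557.0, -91.0], [564.0, -81.0]]
top molar 10 14 23 [[581.0, 332.0], [613.0, 367.0]]
top molar 38 46 21 [[595.0, 333.0], [611.0, 354.0]]
top molar 46 54 31 [[597.0, 335.0], [612.0, 351.0]]
top canine 10 14 24 [[543.0, -97.0], [570.0, -73.0]]
top canine 46 54 18 [[556.0, -90.0], [573.0, -76.0]]
top canine 54 65 13 [[559.0, -88.0], [569.0, -80.0]]
t 35.0 pos [ 451.5 -101.   193. ] ang -90.0 tilt [0. 0.] w 44.9 gf 0.0 F [-0.4  0.3  0.2] j7 -1.45
units dxyz [-18.06   4.04  -7.72] turn 18.01
```

Both teeth are upright and centred, with foot tops near 12 mm. The others are at pocket-floor height and the dish hasn't moved.

```bash
python3 -c "
from bench import ticket
print(ticket.close_job())"
```

```text
the job is handed in; nothing more can be done
None
```

Both kits are made up and the job is handed in at about 35 s of the 118 s; the final depth check showed all five things flat in their own pockets, both teeth upright and the dish unmoved, but the hand-in returned no verdict.

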